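# Roll a sediment core up to the stop of its reading stand

## Robot

A 6-joint arm with a two-finger parallel gripper is mounted at the origin on the work surface. World frame = base frame: x ahead of the robot, y to its left, z up, the work surface at z = 0. Lengths are in m, angles in rad, forces in N, time in s.
With the tool pointing down it reaches from about 0.35 to 0.975 m from the base axis. Payload 4.9 kg.
Tool frame: the origin (TCP) lies midway between the tips of the shut fingers; the grasp point (between the pads) lies 19 mm behind it; z points along the fingers, y is the direction in which the jaws open and shut (so a half turn about z gives the same grasp; the last joint's range is limited). The gripper opens to 85 mm and grips with 20 to 120 N. Pads are 22 mm wide; open, the fingers measure 114 mm over their backs; the gripper's body (76 mm by 85 mm) begins 54 mm behind the grasp point. The pads swing forward as they close: fully open they stand 13 mm farther back than shut.
Start: joints at [0.983, 0.053, 1.613, -0, 1.476, -0.119], TCP at [0.282, 0.558, 0.231] pointing down, gripper open.
Joint ranges: [-3.01, 3.01], [-1.01, 2.22], [0.06, 2.58], [-1.02, 4.17], [0.09, 2.62], [-3.14, 3.14]. Speed limits (rad/s): [2.57, 2.57, 3.14, 3.14, 3.14, 3.14].

## Interface

Orientations are given as a unit quaternion [w, x, y, z].
In Python, from plant import state, grab_frame, camera_info, job_done, cut_out gives the robot as it stands.
- The arm moves only by the tool step_arm, never from a script. Its argument "moves" is a list of rows, each a list of 7 numbers: the shift along the tool's x, y, z in m, then the turn, a rotation vector about the tool's x, y, z in rad, then the finger opening in m, from 0 to 0.0854. A call has 1 to 8 rows; each row shifts and turns the commanded pose from where the row before left it, along the tool's axes as they then stand; what a row does not reach is not made up. A row lasts 1/10 s, in which the tool goes at most 50 mm and 8.59 degrees, less where a joint would pass 70% of its speed; a pose out of reach is approached as far as the arm can. A call is refused whole if a number of a shift passes 0.05 or a number of a turn 0.15, either way. A call with a gripper value outside its range is refused whole. The fingers move at their own pace and stop on an object; the grip force is fixed at half the most. Time passes only in rows, so rows that do not move let the fingers close. It gives the time, the measured TCP pose, the force and the opening at its end, in the units of the state.
- state(): the state, without advancing time (a new reading comes with each control period).
- grab_frame(name): name is "scene" or "top" or "wrist"; returns (picture, depth): 480x640x3 uint8, red, green, blue; 480x640 float32, m along the optical axis (not along the pixel's ray), 0 where there is no reading.
- camera_info(name): a dict with "intrinsics" (3x3 intrinsics, pixels), "world_from_camera" (4x4, takes a point from camera to world coordinates). Camera axes: x right, y down, z forward; pixel columns grow to the right and rows downward; lengths in m; the calibration is good to about 2 mm. A picture is of the moment at which its call begins: read the wrist's pose just before it. camera_info takes no time and is no camera call; for the wrist camera it gives the pose at the moment of the call.
- job_done(): hands the job in, once; it reports no verdict.
Trained networks look in the newest picture that a camera, given by its name, has taken for a name from the list of things; names that differ only in an ending like _2 or _b are one class to them, and where a whole thing is asked for, a point or a joint stands for the part that bears it (a point fixed in the world has none). Each returns a list of dicts, best first, with "conf" (0 to 1); they miss things now and then, are a little off and sometimes report something else, mostly with a low value. They report only what shows in the picture. A call takes as long as a camera call. They do not tell look-alikes from the thing itself.
- cut_out(camera, query): "mask" (480x640 bool, what is visible of it) and "point" ([column, row] in pixels, amid what is visible of it).
The state is a dict: "time": time; "joint_pos": joint angles; "joint_vel": joint speeds; "joint_efforts": joint torques, N m; "tool_pos": TCP position; "tool_rot": TCP orientation; "contact_force": force on the tool from outside, world axes, zero at the start; "ft_torque": the same for the moment, N m; "gripper_width": opening from 0.0 (shut) to 1.0 (fully open).
Only numpy, scipy, OpenCV 4.12 (cv2) and the standard library are available. Lean on these libraries where they do the work, as an engineer would, in place of code of your own. Each camera call takes 0.05 s, during which the arm holds its last target.

## Task

On the reading stand, push the sediment core tube with your fingertips so that it rolls slowly up the white ramp, over the crest and fully home against the orange stop, then leave it lying there and take the fingers clear. Keep the fingers behind it all the way, so that it never rolls back down the ramp or runs off ahead of them; do not lift or carry it, and leave the jar, the dish and the vial alone.

Things in the scene. Friction and masses are not known exactly. Their poses are not given: they have to be found in the camera images.
- stand: Fixed stand. Origin on the table top, on its centre line; x points (level) up the ramp to the stop, y across, z up. Along x, mm: blue back lip -150 to -144, 23 high; level grey bay, floor 15 high, to -65; white ramp rising 8 degrees from -65 (15 high) to the crest; then seat and stop. Channel 140 wide between blue cheeks 10 thick, tops 27 (back) to 42 (stop) above the table.
- crest (a point): The ramp's top edge, on the centre line, on the surface: 45 mm along the stand's x, 30.5 mm above the table. From here the grey seat falls 5 degrees to the face of the orange stop at x = 85 mm (27 high); the stop is an upright plate 12 thick, 160 wide, its top 66 above the table.
- core: Loose capped core tube, a smooth cylinder 50 in diameter, 130 long, brown bands, blue end caps, a white strip along it; 0.2 to 0.45 kg. Origin: middle of its axis; its y runs along the tube. Starts at rest across the bay, axis 40 mm above the table. Rolls freely: let go on the ramp it runs back to the bay; once its axis is past the crest it settles by itself against the stop.
- seat (a point): Where the middle of the tube's axis lies when the tube is fully home, touching the seat and the stop: 60 mm along the stand's x, on its centre line, 54 mm above the table. Axes parallel to the stand's.
- jar: Loose amber glass jar with a white cap, 48 diameter, 66 high, standing beside the stand. Origin: centre of its underside. Not to be disturbed.
- dish: Loose covered petri dish, clear, 88 diameter, 16 high, lying beside the stand. Origin: centre of its underside. Not to be disturbed.
- vial: Loose white vial with a red cap, 28 diameter, 55 high, standing beside the stand. Origin: centre of its underside. Not to be disturbed.
Things that resemble listed ones, but are neither listed nor needed, are in the scene too. There is more than one size of the core; the job needs the largest.

How it is judged:
By the outcome, as a careful person would: the job done as asked, in the order asked, and still so for the second after the job is handed in, with the robot touching nothing.
It also fails if it takes over 48 s, if anything falls off the work surface, if the arm or the gripper's body presses on something with over 40 N, if the wrist force passes 120 N, or if a joint passes its speed limit or range.

## Working session

There is one attempt and no reset: what is moved stays moved. The work goes in short steps, Python scripts to look and compute and a tool call to move; the robot and the scene stay as the last step left them, time stands still between calls to the robot, and variables do not carry over. Pictures are saved under pics/ and viewed, and the job is handed in when it is done.

Besides the shell and the picture viewer there is one more tool, called after ">>>" by a JSON object that holds its "name" and its "arguments". step_arm: Moves the arm, as the interface text tells. Its arguments: {"type":"object","properties":{"moves":{"type":"array"}},"required":["moves"]}

```bash
mkdir -p pics
python3 - <<'E'
from plant import *
import cv2,numpy as np
print(state())
for n in ["scene","top"]:
    p,d=grab_frame(n); cv2.imwrite(f"pics/{n}0.png",p[:,:,::-1]); np.savez(f"{n}0.npz",p=p,d=d,K=camera_info(n)["intrinsics"],T=camera_info(n)["world_from_camera"])
    print(n,camera_info(n))
E
```

```text
{'time': 0.0, 'joint_pos': array([ 9.82992445e-01,  5.33672491e-02,  1.61427188e+00, -3.43627667e-05,
        1.47600228e+00, -1.19021278e-01]), 'joint_vel': array([ 3.31376016e-04,  9.21937114e-05,  6.92229803e-04, -7.50937969e-04,
       -9.48268926e-04, -3.60868366e-04]), 'joint_efforts': array([ 2.56943449e-04, -3.93679726e+01, -3.70179105e+01, -2.88268507e-05,
        6.82799437e-03, -1.61444422e-05]), 'tool_pos': array([0.28205176, 0.55704845, 0.23006979]), 'tool_rot': array([-3.38492367e-04,  2.32249254e-01,  9.72655764e-01, -9.66985501e-04]), 'contact_force': array([-0.48704956, -0.26407824, -0.14318004]), 'ft_torque': array([ 0.0074506 ,  0.00153846, -0.03139972]), 'gripper_width': 0.9998238444719191}
scene {'intrinsics': array([[434.06666088,   0.        , 321.20716192],
       [  0.        , 434.06666088, 231.8623498 ],
       [  0.        ,   0.        ,   1.        ]]), 'world_from_camera': array([[ 0.72508536,  0.48326454, -0.4906186 ,  0.91848096],
       [ 0.68861323, -0.5005788 ,  0.52462624, -0.33419715],
       [ 0.00793999, -0.71824526, -0.69574471,  0.58327103],
       [ 0.        ,  0.        ,  0.        ,  1.        ]])}
top {'intrinsics': array([[598.83335764,   0.        , 317.62754248],
       [  0.        , 598.83335764, 238.30748572],
       [  0.        ,   0.        ,   1.        ]]), 'world_from_camera': array([[ 0.01978485, -0.99346817,  0.11238131,  0.44921252],
       [-0.99971306, -0.02117584, -0.01119713,  0.07390458],
       [ 0.01350376, -0.11212753, -0.99360207,  1.17218144],
       [ 0.        ,  0.        ,  0.        ,  1.        ]])}
```

View pics/scene0.png

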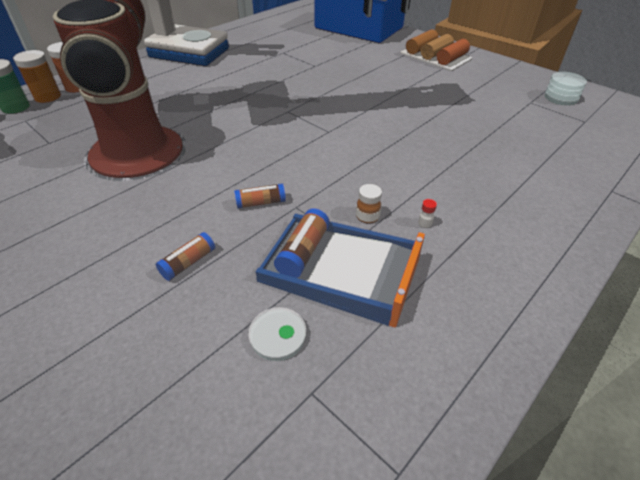

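View pics/top0.png

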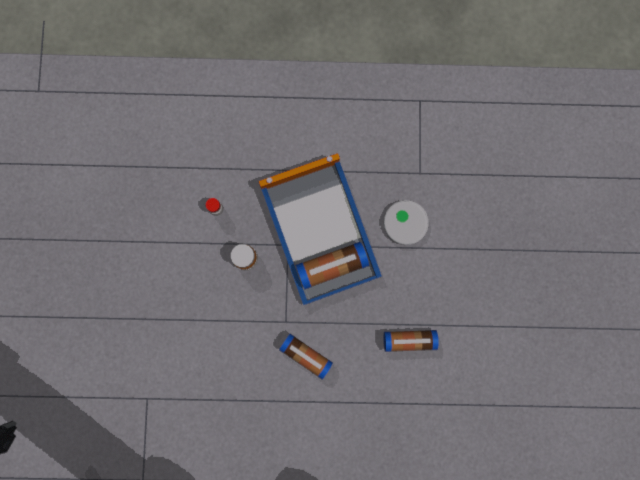

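The top view shows the core in the stand's bay at about (333,265). The ramp runs up to the orange stop at about (300,170). The jar is at (243,256), the vial at (214,205) and the dish at (406,222). The two smaller tubes lie outside the stand.

```bash
cat > h.py <<'E'
import numpy as np,cv2
def load(n):
    z=np.load(n); return z["p"],z["d"],z["K"],z["T"]
def pts(d,K,T):
    v,u=np.mgrid[:480,:640]
    X=np.stack([(u-K[0,2])/K[0,0]*d,(v-K[1,2])/K[1,1]*d,d],-1)
    return X@T[:3,:3].T+T[:3,3]
E
python3 - <<'E'
from h import *
p,d,K,T=load("top0.npz"); W=pts(d,K,T)
hsv=cv2.cvtColor(p,cv2.COLOR_RGB2HSV)
v,u=np.mgrid[:480,:640]
roi=(u>240)&(u<385)&(v>145)&(v<310)&(d>0)
def rect(m,name):
    n,l,s,c=cv2.connectedComponentsWithStats(m.astype(np.uint8))
    k=1+np.argmax(s[1:,4]); m=l==k; P=W[m]
    r=cv2.minAreaRect((P[:,:2]*1000).astype(np.float32))
    print(name,m.sum(),"c",P.mean(0).round(4),"rect",r,"z",np.percentile(P[:,2],[5,50,95]).round(4)); return m
H,S,V=hsv[...,0],hsv[...,1],hsv[...,2]
stop=rect(roi&(H>5)&(H<20)&(S>180)&(V>140)&(v<195),"stop")
rect(stop&(W[...,2]>0.060),"stoptop")
ramp=rect(roi&(S<40)&(V>130)&(v>175)&(v<265),"ramp")
blue=roi&(H>100)&(H<125)&(S>120)
rect(blue&(W[...,2]<0.046),"blue")
core=rect(roi&(W[...,2]>0.046)&(v>240),"core")
P=W[core]; c=P[:,:2].mean(0); w,V2=np.linalg.eigh(np.cov(P[:,:2].T)); print("core axis",V2[:,1],np.degrees(np.arctan2(V2[1,1],V2[0,1])))
P=W[ramp]; A=np.c_[P[:,:2],np.ones(len(P))]; s=np.linalg.lstsq(A,P[:,2],rcond=None)[0]; print("ramp slope",s,np.degrees(np.arctan(np.hypot(*s[:2]))),np.degrees(np.arctan2(s[1],s[0])))
for n,(a,b) in dict(jar=(243,256),vial=(214,205),dish=(406,222)).items(): print(n,W[b,a])
E
```

```text
stop 325 c [0.704  0.0987 0.0658] rect ((704.1056518554688, 98.86041259765625), (11.880596160888672, 112.04672241210938), 21.006990432739258) z [0.0622 0.0658 0.0695]
stoptop 323 c [0.704  0.0988 0.0658] rect ((704.1056518554688, 98.86041259765625), (11.880596160888672, 112.04672241210938), 21.006990432739258) z [0.0624 0.0658 0.0695]
ramp 4017 c [0.6106 0.0643 0.0227] rect ((610.3844604492188, 63.41210174560547), (111.11273956298828, 137.80079650878906), 21.208547592163086) z [0.0147 0.0227 0.0305]
blue 1393 c [0.5724 0.0467 0.0327] rect ((589.2634887695312, 54.66399383544922), (234.05496215820312, 159.45867919921875), 21.06015968322754) z [0.0219 0.0331 0.0423]
core 1723 c [0.5259 0.0334 0.06  ] rect ((526.7471313476562, 33.51594924926758), (48.42159652709961, 129.97608947753906), 21.310365676879883) z [0.0494 0.0611 0.0666]
core axis [-0.36109734  0.93252813] 111.16760242540882
ramp slope [ 0.12960644  0.04955643 -0.05963489] 7.899782246679295 20.92489772000256
jar [0.53802091 0.19820748 0.07138973]
vial [0.63429379 0.25759414 0.0567201 ]
dish [ 0.61546675 -0.11079897  0.01766437]
```

>>> {"name": "step_arm", "arguments": {"moves": [[-0.0264,-0.0248,0,0,0,0,0.0854],[-0.0264,-0.0248,0,0,0,0,0.0854],[-0.0264,-0.0248,0,0,0,0,0.0854],[-0.0264,-0.0248,0,0,0,0,0.0854],[-0.0264,-0.0248,0,0,0,0,0.0854],[-0.0264,-0.0248,0,0,0,0,0.0854],[-0.0264,-0.0248,0,0,0,0,0.0854],[-0.0264,-0.0248,0,0,0,0,0.0854]]}}

```text
time: 0.9
tool_pos: [0.3811, 0.2836, 0.2308]
tool_rot: [-0.0, 0.232, 0.973, -0.0]
contact_force: [0.7, -0.1, -0.3]
gripper_width: 1.002
```

>>> {"name": "step_arm", "arguments": {"moves": [[-0.0264,-0.0248,0,0,0,0,0.0854],[-0.0264,-0.0248,0,0,0,0,0.0854],[-0.0264,-0.0248,0,0,0,0,0.0854],[-0.0264,-0.0248,0,0,0,0,0.0854],[-0.0264,-0.0248,0,0,0,0,0.0854],[-0.0264,-0.0248,0,0,0,0,0.0854],[-0.0264,-0.0248,0,0,0,0,0.0854],[-0.0264,-0.0248,0,0,0,0,0.0854]]}}

```text
time: 1.7
tool_pos: [0.4799, 0.0113, 0.2309]
tool_rot: [-0.0, 0.232, 0.973, 0.0]
contact_force: [0.4, -0.3, -0.0]
gripper_width: 1.003
```

>>> {"name": "step_arm", "arguments": {"moves": [[0,0,0,0,0,-0.14,0.0854],[0,0,0,0,0,-0.14,0.0854],[0,0,0,0,0,-0.14,0.0854],[0,0,0,0,0,-0.14,0.0854],[0,0,0,0,0,-0.14,0.0854],[0,0,0,0,0,-0.14,0.0854],[0,0,0,0,0,0,0.0854],[0,0,0,0,0,0,0.0854]]}}

```text
time: 2.5
tool_pos: [0.4797, 0.0128, 0.2309]
tool_rot: [-0.0, -0.183, 0.983, 0.0]
contact_force: [-0.0, 0.5, 0.0]
gripper_width: 1.0
```

>>> {"name": "step_arm", "arguments": {"moves": [[0,0,0.025,0,0,0,0.0854],[0,0,0.03,0,0,0,0.0854],[0,0,0.03,0,0,0,0.0854],[0,0,0.03,0,0,0,0.0854],[0,0,0.02,0,0,0,0.0854],[0,0,0,0,0,0,0.0854]]}}

```text
time: 3.1
tool_pos: [0.477, 0.0131, 0.0926]
tool_rot: [-0.004, -0.184, 0.983, 0.001]
contact_force: [-0.4, 0.0, -0.8]
gripper_width: 1.0
```

Run:
```python
from plant import *
import cv2,numpy as np
for n in ["scene","wrist","top"]:
    i=camera_info(n);p,d=grab_frame(n); cv2.imwrite(f"pics/{n}1.png",p[:,:,::-1]); np.savez(f"{n}1.npz",p=p,d=d,K=i["intrinsics"],T=i["world_from_camera"])
```

```text
(no output)
```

View pics/scene1.png

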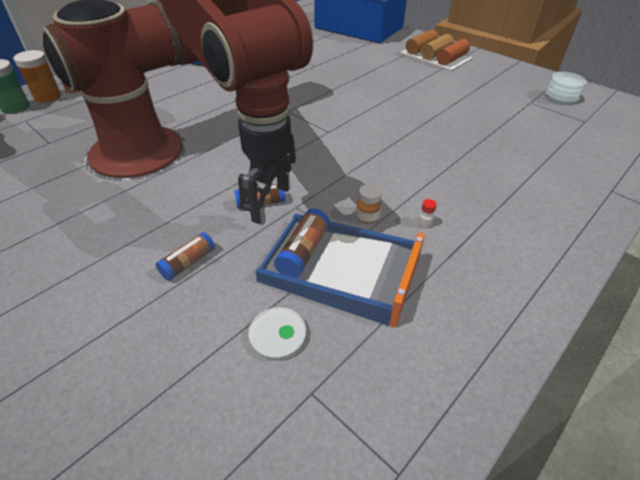

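View pics/wrist1.png

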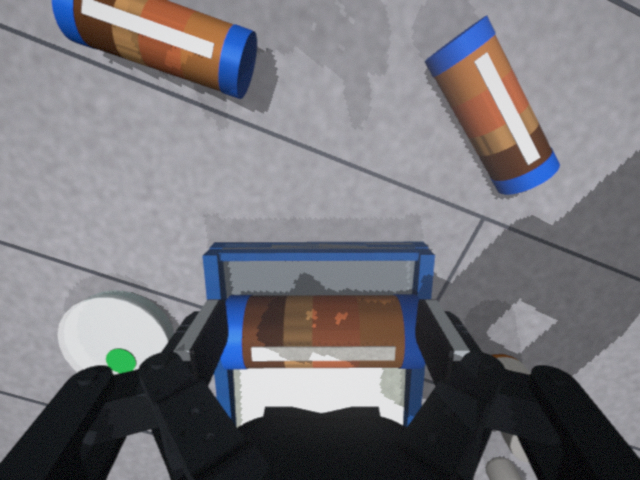

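View pics/top1.png

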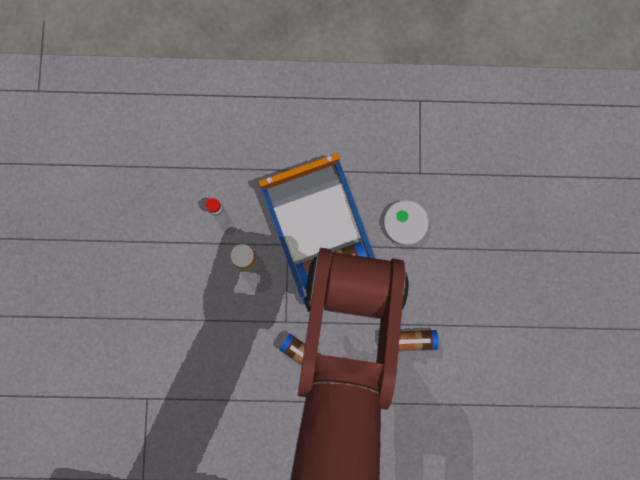

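The core still lies in the bay, with its near end at about (290,262) in the scene view. The open fingers are behind and above it, tips at about (258,215). The dish and vial are clear.

>>> {"name": "step_arm", "arguments": {"moves": [[0,0,0.02,0,0,0,0.0854],[0,0,0.02,0,0,0,0.0854],[0,0,0.02,0,0,0,0.0854],[0,0,0.011,0,0,0,0.0854],[0,0,0,0,0,0,0.0854],[0,0,0,0,0,0,0.0854]]}}

```text
time: 3.85
tool_pos: [0.4809, 0.0126, 0.0266]
tool_rot: [0.001, -0.184, 0.983, -0.0]
contact_force: [0.4, -1.0, 0.9]
gripper_width: 0.999
```

Run:
```python
from plant import *
import cv2,numpy as np
for n in ["scene"]:
    i=camera_info(n);p,d=grab_frame(n); np.savez(f"{n}2.npz",p=p,d=d,K=i["intrinsics"],T=i["world_from_camera"])
    c=cv2.resize(p[130:350,180:460],None,fx=2.8,fy=2.7,interpolation=cv2.INTER_CUBIC); cv2.imwrite("pics/scene2.png",c[:,:,::-1])
    from h import pts
    W=pts(d,i["intrinsics"],i["world_from_camera"]); e=np.array([.933,.36]);o=[.6197,.0667]
    X=(W[...,:2]-o)@e; Y=(W[...,:2]-o)@[-.36,.933]; Z=W[...,2]
    m=(d>0)&(Y<-35)&(Y<0)&(abs(Y)<.07)
    hsv=cv2.cvtColor(p,cv2.COLOR_RGB2HSV)
    dark=(p.max(-1)<60)&(d>0)&(X>-.2)&(X<0)&(abs(Y)<.08)&(Z>.02)&(Z<.1)
    # fingers
    for s in (-1,1):
        k=dark&(Y*s>0); 
        for z in np.arange(.022,.08,.006):
            q=k&(abs(Z-z)<.003)
            if q.sum(): print(s,round(z,3),q.sum(),X[q].min().round(3),X[q].max().round(3),Y[q].min().round(3),Y[q].max().round(3))
```

```text
-1 0.052 12 -0.152 -0.141 -0.056 -0.052
-1 0.058 15 -0.153 -0.141 -0.056 -0.054
-1 0.064 20 -0.153 -0.141 -0.057 -0.052
-1 0.07 13 -0.15 -0.14 -0.056 -0.051
-1 0.076 5 -0.142 -0.14 -0.056 -0.053
1 0.04 1 -0.151 -0.151 0.045 0.045
1 0.046 22 -0.156 -0.14 0.042 0.045
1 0.052 22 -0.157 -0.139 0.042 0.046
1 0.058 25 -0.157 -0.139 0.042 0.045
1 0.064 25 -0.157 -0.139 0.041 0.046
1 0.07 22 -0.155 -0.138 0.042 0.045
1 0.076 18 -0.152 -0.138 0.041 0.046
```

View pics/scene2.png

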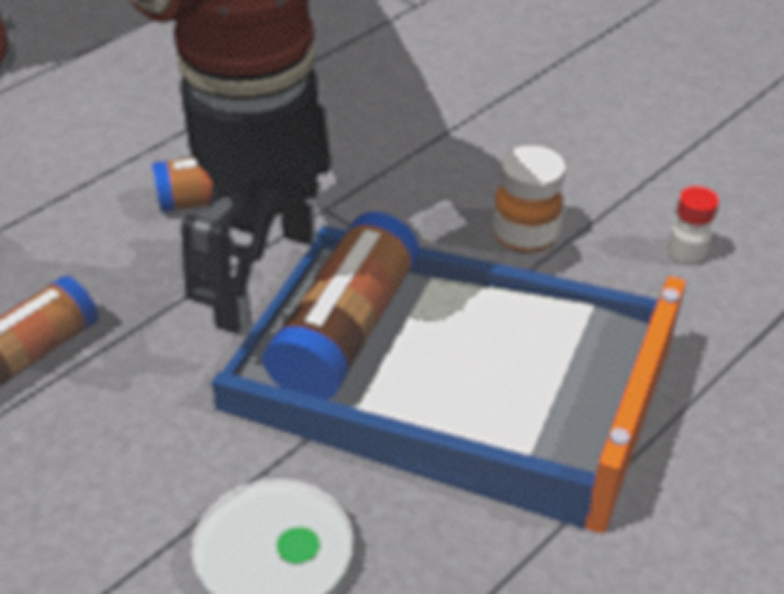

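Now the fingertips are about 41 mm above the table, front faces about 15 mm behind the core. I'll lower them to about 30 mm, clear of the 23 mm lip, and make gentle contact.

>>> {"name": "step_arm", "arguments": {"moves": [[0,0,0.005,0,0,0,0.0854],[0,0,0.0045,0,0,0,0.0854],[0,0,0,0,0,0,0.0854],[-0.003,0,0,0,0,0,0.0854],[-0.003,0,0,0,0,0,0.0854],[-0.003,0,0,0,0,0,0.0854],[-0.002,0,0,0,0,0,0.0854],[-0.001,0,0,0,0,0,0.0854]]}}

```text
time: 4.7
tool_pos: [0.4915, 0.0171, 0.0159]
tool_rot: [0.0, -0.185, 0.983, -0.0]
contact_force: [0.2, -0.7, -0.5]
gripper_width: 1.003
```

>>> {"name": "step_arm", "arguments": {"moves": [[-0.001,0,0,0,0,0,0.0854],[-0.001,0,0,0,0,0,0.0854],[-0.001,0,0,0,0,0,0.0854],[-0.001,0,0,0,0,0,0.0854],[-0.001,0,0,0,0,0,0.0854],[-0.001,0,0,0,0,0,0.0854],[-0.001,0,0,0,0,0,0.0854],[-0.001,0,0,0,0,0,0.0854]]}}

```text
time: 5.5
tool_pos: [0.4986, 0.02, 0.0158]
tool_rot: [0.0, -0.185, 0.983, -0.0]
contact_force: [-0.8, -0.1, 0.9]
gripper_width: 1.001
```

```bash
cat > look.py <<'E'
from plant import *
from h import *
import sys
k=sys.argv[1]
i=camera_info("scene");p,d=grab_frame("scene"); s=state()
c=cv2.resize(p[130:350,180:460],None,fx=2.8,fy=2.7,interpolation=cv2.INTER_CUBIC); cv2.imwrite(f"pics/scene{k}.png",c[:,:,::-1])
W=pts(d,i["intrinsics"],i["world_from_camera"]); o=np.array([.6197,.0667])
X=(W[...,:2]-o)@[.933,.36]; Y=(W[...,:2]-o)@[-.36,.933]; Z=W[...,2]
t=s["tool_pos"]; print("t",s["time"],"tcp stand",((t[:2]-o)@[.933,.36]).round(4),((t[:2]-o)@[-.36,.933]).round(4),t[2].round(4),"F",s["contact_force"].round(1))
H=cv2.cvtColor(p,cv2.COLOR_RGB2HSV)
m=(d>0)&(X>-.143)&(X<.09)&(abs(Y)<.068)&(p.max(-1)>60)
# above floor surface by 15mm
fl=np.where(X<-.065,.015,np.where(X<.045,.015+(X+.065)*np.tan(np.radians(8)),.0305-(X-.045)*np.tan(np.radians(5))))
m&=(Z>fl+.016)&(Z<fl+.06)&(X<.082)
P=np.c_[X[m],Y[m],Z[m]]
from scipy.optimize import least_squares
f=lambda q: np.hypot(P[:,0]-q[0]-q[2]*P[:,1],P[:,2]-q[1])-.025
r=least_squares(f,[np.median(P[:,0]),np.median(P[:,2])-.015,0],loss="soft_l1",f_scale=.002)
print("core axis x,z,yaw",r.x.round(4),"n",len(P),"resid",np.median(abs(r.fun)).round(4),"Y",np.percentile(P[:,1],[1,99]).round(3))
E
python3 look.py 3
```

```text
t 5.55 tcp stand -0.1296 0.0 0.0158 F [ 0.2 -0.9  0.3]
core axis x,z,yaw [-0.0935  0.0404 -0.0008] n 1983 resid 0.0007 Y [-0.063  0.065]
```

View pics/scene3.png

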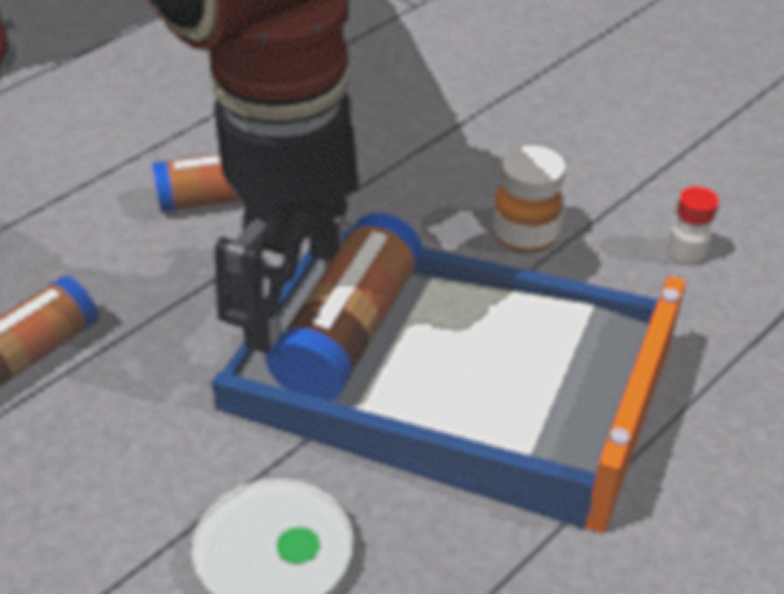

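The fingers are now in contact: the core moved about 5 mm and is straight, with its axis at stand x -93.5 mm. I'll keep pushing steadily, 2 mm per row.

>>> {"name": "step_arm", "arguments": {"moves": [[-0.001,0,0,0,0,0,0.0854],[-0.0015,0,0,0,0,0,0.0854],[-0.002,0,0,0,0,0,0.0854],[-0.002,0,0,0,0,0,0.0854],[-0.002,0,0,0,0,0,0.0854],[-0.002,0,0,0,0,0,0.0854],[-0.002,0,0,0,0,0,0.0854],[-0.002,0,0,0,0,0,0.0854]]}}

```text
time: 6.35
tool_pos: [0.5123, 0.0253, 0.0158]
tool_rot: [0.0, -0.185, 0.983, -0.0]
contact_force: [-1.2, -0.4, 0.6]
gripper_width: 1.001
```

>>> {"name": "step_arm", "arguments": {"moves": [[-0.002,0,0,0,0,0,0.0854],[-0.002,0,0,0,0,0,0.0854],[-0.002,0,0,0,0,0,0.0854],[-0.002,0,0,0,0,0,0.0854],[-0.002,0,0,0,0,0,0.0854],[-0.002,0,0,0,0,0,0.0854],[-0.002,0,-0.0003,0,0,0,0.0854],[-0.002,0,-0.0003,0,0,0,0.0854]]}}

```text
time: 7.15
tool_pos: [0.5268, 0.031, 0.0164]
tool_rot: [-0.0, -0.185, 0.983, -0.0]
contact_force: [-1.0, -0.5, 1.9]
gripper_width: 1.0
```

```bash
python3 look.py 4
```

```text
t 7.2 tcp stand -0.0991 0.0001 0.0165 F [-0.6 -0.4 -0.2]
core axis x,z,yaw [-0.0631  0.0404  0.0006] n 2014 resid 0.0007 Y [-0.063  0.066]
```

>>> {"name": "step_arm", "arguments": {"moves": [[-0.0025,0,-0.0004,0,0,0,0.0854],[-0.0025,0,-0.0004,0,0,0,0.0854],[-0.0025,0,-0.0004,0,0,0,0.0854],[-0.0025,0,-0.0003,0,0,0,0.0854],[-0.0025,0,-0.0004,0,0,0,0.0854],[-0.0025,0,-0.0003,0,0,0,0.0854],[-0.0025,0,-0.0004,0,0,0,0.0854],[-0.0025,0,-0.0003,0,0,0,0.0854]]}}

```text
time: 8.0
tool_pos: [0.5458, 0.0384, 0.0193]
tool_rot: [-0.0, -0.185, 0.983, -0.0]
contact_force: [-2.4, -0.2, 0.9]
gripper_width: 0.998
```

>>> {"name": "step_arm", "arguments": {"moves": [[-0.0025,0,-0.0004,0,0,0,0.0854],[-0.0025,0,-0.0003,0,0,0,0.0854],[-0.0025,0,-0.0004,0,0,0,0.0854],[-0.0025,0,-0.0003,0,0,0,0.0854],[-0.0025,0,-0.0004,0,0,0,0.0854],[-0.0025,0,-0.0003,0,0,0,0.0854],[-0.0025,0,-0.0004,0,0,0,0.0854],[-0.0025,0,-0.0003,0,0,0,0.0854]]}}

```text
time: 8.8
tool_pos: [0.5645, 0.0456, 0.0221]
tool_rot: [-0.0, -0.185, 0.983, -0.0]
contact_force: [-1.5, -1.0, 0.5]
gripper_width: 0.996
```

```bash
python3 look.py 5
```

```text
t 8.85 tcp stand -0.0585 0.0001 0.0223 F [-0.3  0.8 -0.3]
core axis x,z,yaw [-0.0228  0.046  -0.0009] n 2085 resid 0.0007 Y [-0.063  0.066]
```

View pics/scene5.png

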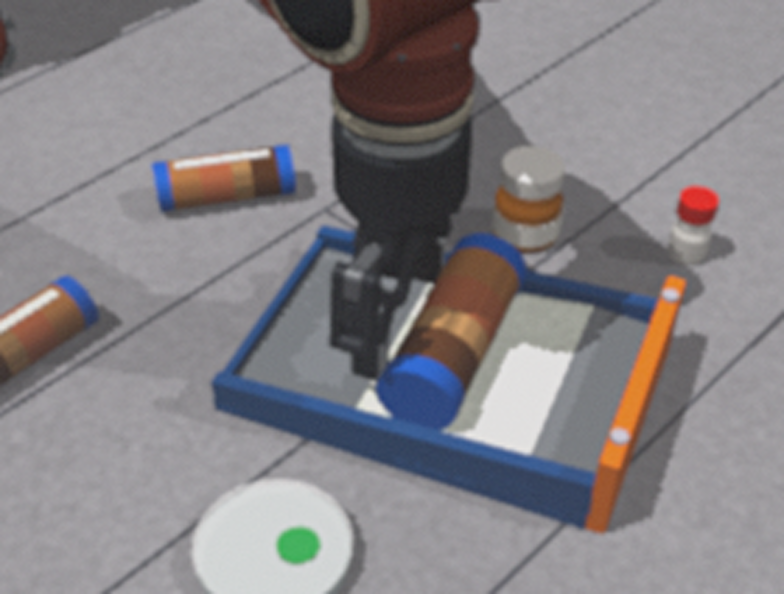

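The core is mid-ramp, straight, with the fingers touching behind it. I'll continue to just short of the crest.

>>> {"name": "step_arm", "arguments": {"moves": [[-0.0025,0,-0.0004,0,0,0,0.0854],[-0.0025,0,-0.0003,0,0,0,0.0854],[-0.0025,0,-0.0004,0,0,0,0.0854],[-0.0025,0,-0.0003,0,0,0,0.0854],[-0.0025,0,-0.0004,0,0,0,0.0854],[-0.0025,0,-0.0003,0,0,0,0.0854],[-0.0025,0,-0.0004,0,0,0,0.0854],[-0.0025,0,-0.0003,0,0,0,0.0854]]}}

```text
time: 9.65
tool_pos: [0.5831, 0.0529, 0.0249]
tool_rot: [-0.0, -0.185, 0.983, -0.0]
contact_force: [-1.0, -0.6, 1.6]
gripper_width: 1.002
```

>>> {"name": "step_arm", "arguments": {"moves": [[-0.0025,0,-0.0004,0,0,0,0.0854],[-0.0025,0,-0.0003,0,0,0,0.0854],[-0.0025,0,-0.0004,0,0,0,0.0854],[-0.0025,0,-0.0003,0,0,0,0.0854],[-0.0025,0,-0.0004,0,0,0,0.0854],[-0.0025,0,-0.0003,0,0,0,0.0854],[-0.0025,0,-0.0004,0,0,0,0.0854],[-0.0025,0,-0.0003,0,0,0,0.0854]]}}

```text
time: 10.45
tool_pos: [0.6017, 0.0601, 0.0278]
tool_rot: [0.0, -0.185, 0.983, -0.0]
contact_force: [-1.9, -0.5, 1.9]
gripper_width: 1.001
```

>>> {"name": "step_arm", "arguments": {"moves": [[-0.0025,0,-0.0004,0,0,0,0.0854],[-0.0025,0,-0.0003,0,0,0,0.0854],[-0.0025,0,-0.0004,0,0,0,0.0854],[-0.0025,0,-0.0003,0,0,0,0.0854],[-0.002,0,-0.0003,0,0,0,0.0854],[-0.002,0,-0.0003,0,0,0,0.0854],[-0.0015,0,-0.0002,0,0,0,0.0854],[-0.001,0,-0.0002,0,0,0,0.0854]]}}

```text
time: 11.25
tool_pos: [0.617, 0.0661, 0.0301]
tool_rot: [-0.0, -0.185, 0.983, 0.0]
contact_force: [-1.7, -0.4, 0.5]
gripper_width: 0.996
```

```bash
python3 look.py 6
```

```text
t 11.3 tcp stand -0.0025 0.0004 0.0302 F [-0.9 -0.5 -0.1]
core axis x,z,yaw [ 0.0336  0.0539 -0.0006] n 2220 resid 0.0006 Y [-0.063  0.066]
```

View pics/scene6.png

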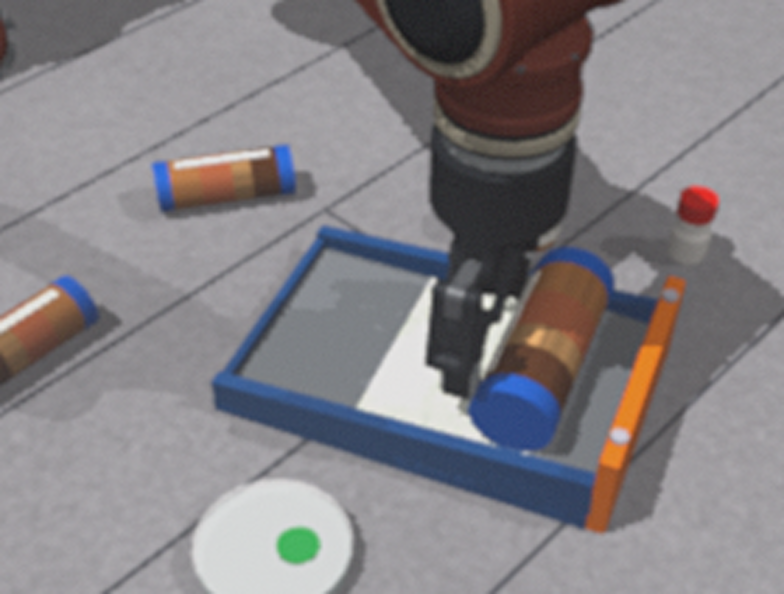

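>>> {"name": "step_arm", "arguments": {"moves": [[-0.001,0,-0.0002,0,0,0,0.0854],[-0.0015,0,-0.0002,0,0,0,0.0854],[-0.0015,0,-0.0002,0,0,0,0.0854],[-0.0015,0,-0.0002,0,0,0,0.0854],[-0.0015,0,-0.0002,0,0,0,0.0854],[-0.0015,0,0,0,0,0,0.0854],[-0.0015,0,0,0,0,0,0.0854],[-0.002,0,0,0,0,0,0.0854]]}}

```text
time: 12.1
tool_pos: [0.6283, 0.0705, 0.0311]
tool_rot: [0.0, -0.185, 0.983, 0.0]
contact_force: [-1.5, -0.3, -0.1]
gripper_width: 0.998
```

>>> {"name": "step_arm", "arguments": {"moves": [[-0.003,0,0,0,0,0,0.0854],[-0.003,0,0,0,0,0,0.0854],[-0.003,0,0,0,0,0,0.0854],[-0.0025,0,0,0,0,0,0.0854],[-0.001,0,0,0,0,0,0.0854],[0,0,0,0,0,0,0.0854],[0,0,0,0,0,0,0.0854]]}}

```text
time: 12.8
tool_pos: [0.6397, 0.0749, 0.031]
tool_rot: [-0.0, -0.185, 0.983, 0.0]
contact_force: [0.4, 0.5, 0.6]
gripper_width: 0.999
```

```bash
python3 look.py 7
```

```text
t 12.85 tcp stand 0.0216 0.0005 0.031 F [0.  0.4 0.2]
core axis x,z,yaw [0.0623 0.0544 0.0061] n 1960 resid 0.0008 Y [-0.063  0.066]
```

View pics/scene7.png

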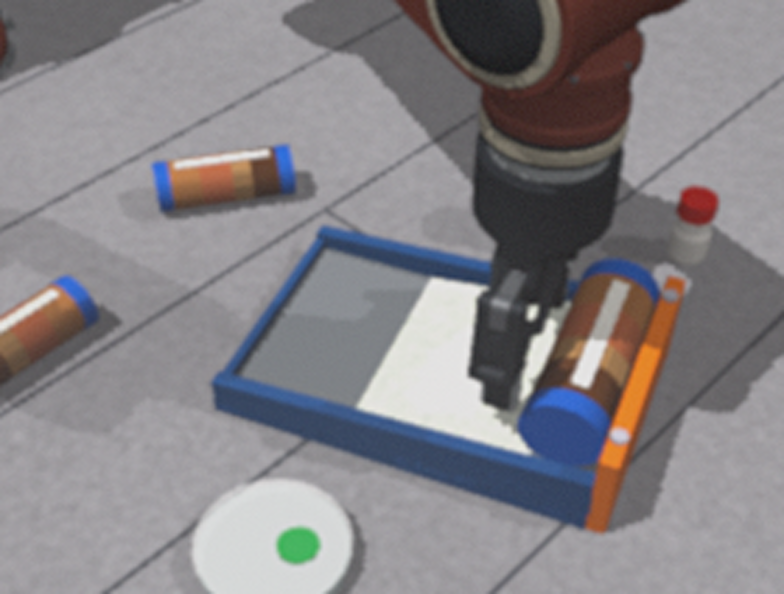

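The core is home against the stop, with its axis at about 60–62 mm stand x and 54 mm z, and there is a small gap behind it. I'll back the fingers off and raise them.

>>> {"name": "step_arm", "arguments": {"moves": [[0.005,0,0,0,0,0,0.0854],[0.01,0,0,0,0,0,0.0854],[0.015,0,-0.005,0,0,0,0.0854],[0.015,0,-0.015,0,0,0,0.0854],[0.01,0,-0.025,0,0,0,0.0854],[0,0,-0.03,0,0,0,0.0854],[0,0,-0.03,0,0,0,0.0854],[0,0,-0.03,0,0,0,0.0854]]}}

```text
time: 13.65
tool_pos: [0.5873, 0.0547, 0.167]
tool_rot: [-0.0, -0.184, 0.983, 0.0]
contact_force: [0.2, -0.2, -0.3]
gripper_width: 0.999
```

>>> {"name": "step_arm", "arguments": {"moves": [[0.03,0,-0.02,0,0,0,0.0854],[0.03,0,-0.01,0,0,0,0.0854],[0.03,0,0,0,0,0,0.0854],[0.02,0,0,0,0,0,0.0854],[0,0,0,0,0,0,0.0854],[0,0,0,0,0,0,0.0854],[0,0,0,0,0,0,0.0854],[0,0,0,0,0,0,0.0854]]}}

```text
time: 14.45
tool_pos: [0.4865, 0.0153, 0.196]
tool_rot: [-0.0, -0.185, 0.983, 0.0]
contact_force: [0.4, 1.2, -0.7]
gripper_width: 0.999
```

```bash
python3 look.py 8
python3 - <<'E'
from plant import *
import cv2
p,d=grab_frame("scene"); cv2.imwrite("pics/scene9.png",p[:,:,::-1])
E
```

```text
t 14.5 tcp stand -0.1428 0.0 0.196 F [ 0.8 -0.4  0.1]
core axis x,z,yaw [ 0.063   0.0544 -0.0055] n 1876 resid 0.0007 Y [-0.063  0.066]
```

View pics/scene9.png

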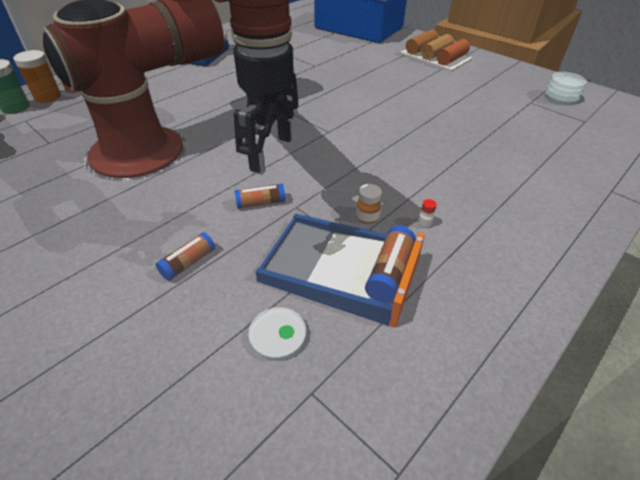

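The core is at rest against the stop, around (391,263). The arm is clear, and the jar (369,203), vial (428,212) and dish (277,332) have not moved. Handing in.

```bash
python3 -c "
from plant import *
job_done();print(state()['time'])"
```

```text
the job is handed in; nothing more can be done
the job is handed in; nothing more can be done
```

I rolled the largest core tube slowly up the ramp with the open fingertips behind it. It went over the crest and home against the orange stop. I then backed the fingers off and raised them clear, and handed the job in at about 14.6 s.

- **During the push:** the tube stayed straight and against the fingers at every check up the ramp. The measured force stayed under about 3 N. Past the crest it settled the last few millimetres by itself, and the fingers ended about 3–4 mm behind it.
- **Final check:** the tube was lying across the seat against the stop, with its axis 54 mm above the table and under 0.4° out of square. The camera fit put it at 62–63 mm along the stand, where fully home is 60 mm. The stop makes 63 mm impossible, so I read the difference as calibration or fit error.
- **Other objects:** the jar, dish, vial and smaller tubes looked unmoved in the last picture, and the robot was touching nothing.

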